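# Hang the graduated gauge plate on its keeper hook

### The arm

A 6-joint arm with a two-finger parallel gripper is mounted at the origin on the work surface. World frame = base frame: x ahead of the robot, y to its left, z up, the work surface at z = 0. Lengths are in m, angles in rad, forces in N, time in s.
With the tool pointing down it reaches from about 0.35 to 0.975 m from the base axis. Payload 4.9 kg.
Tool frame: the origin (TCP) lies at the very end of the fingers, on their centre line; the grasp point (between the pads) lies 19 mm behind it (manip.grasp_offset is the distance from the TCP to the grasp point, in m); z points along the fingers, y is the line along which they close (so a half turn about z gives the same grasp; the last joint's range is limited). The gripper opens to 85 mm and grips with 20 to 120 N. Pads are 22 mm wide; open, the fingers measure 114 mm over their backs; the gripper's body (76 mm by 85 mm) begins 54 mm behind the grasp point. The pads swing forward as they close: fully open they stand 13 mm farther back than shut.
Start: joints at [1.122, 0.053, 1.613, -0, 1.476, -0.119], TCP at [0.202, 0.591, 0.231] pointing down, gripper open.
Joint ranges: [-3.01, 3.01], [-1.01, 2.22], [0.06, 2.58], [-1.02, 4.17], [0.09, 2.62], [-3.14, 3.14]. Speed limits (rad/s): [2.57, 2.57, 3.14, 3.14, 3.14, 3.14].

### API

Orientations are given as a unit quaternion [w, x, y, z].
In Python, from plant import manip, eyes, job_done, models gives the robot as it stands.
- The arm moves only by the tool servo_tool, never from a script. Its argument "motion" is one flat list of numbers, 5 for each row, row after row: the opening, from -1 (shut) to 1 (fully open), then the shift along the tool's x, y, z normalised to -1 to 1, where 1 is 120 mm, then the turn about the tool's z normalised to -1 to 1, where 1 is 45 degrees. A call has 1 to 5 rows; each row is the pose to reach, as a shift and turn from the pose commanded when the call began, along the tool's axes at that moment; what a row does not reach only later rows make up. A row lasts 1/8 s, in which the tool goes at most 62.5 mm and 10.7 degrees, less where a joint would pass 70% of its speed; a pose out of reach is approached as far as the arm can. A call with a number of a shift or a turn outside -1 to 1 is refused whole. A call with a gripper value outside its range is refused whole. The fingers move at their own pace and stop on an object; the grip force is fixed at half the most. Time passes only in rows, so rows that repeat a pose let the fingers close. It gives the time, the measured TCP pose, the force, the opening and the grip force at its end, in the units of the state.
- manip.state(): the state, without advancing time (a new reading comes with each control period).
- eyes.grab_frame(name): name is "scene" or "top" or "wrist"; returns (picture, depth): 420x560x3 uint8, red, green, blue; 420x560 float32, m along the optical axis (not along the pixel's ray), 0 where there is no reading.
- eyes.camera_params(name): a dict with "fov_y" (degrees; the focal length in pixels is half the picture's height over the tangent of half this angle, whatever the lens; pixels are square), "cx", "cy" (the principal point, pixels), "D" ([k1, k2, p1, p2, k3] as OpenCV has them; the pictures are not rectified), "pose" (4x4, takes a point from camera to world coordinates); the wrist camera has in their place "T_tool_cam" (4x4, takes a point from camera to tool coordinates, whose origin is the TCP and whose axes are the flange's). Camera axes: x right, y up, looking along -z (the intrinsics and any distortion apply to the point x, -y, -z); pixel columns grow to the right and rows downward; lengths in m; the calibration is good to about 2 mm. A picture is of the moment at which its call begins: read the wrist's pose just before it. camera_params takes no time and is no camera call.
- job_done(): hands the job in; it is judged then, once.
Trained networks look in the newest picture that a camera, given by its name, has taken for a name from the list of things; names that differ only in an ending like _2 or _b are one class to them, and where a whole thing is asked for, a point or a joint stands for the part that bears it (a point fixed in the world has none). Each returns a list of dicts, best first, with "p" (0 to 1); they miss things now and then, are a little off and sometimes report something else, mostly with a low value. They report only what shows in the picture. A call takes as long as a camera call.
- models.regions_of(camera, label): "mask" (420x560 bool, what is visible of it) and "pixel" ([column, row] in pixels, amid what is visible of it).
The state is a dict: "time": time; "joint_pos": joint angles; "joint_vel": joint speeds; "joint_efforts": joint torques, N m; "tool_pos": TCP position; "tool_rot": TCP orientation; "contact_force": force on the tool from outside, world axes, zero at the start; "ft_torque": the same for the moment, N m; "gripper_width": opening from 0.0 (shut) to 1.0 (fully open); "grasp_force": force on a finger pad.
Only numpy, scipy, OpenCV 4.12 (cv2) and the standard library are available. Lean on these libraries where they do the work, as an engineer would, in place of code of your own. Each camera call takes 0.05 s, during which the arm holds its last target. There are 200 camera calls.

### The job

Lift the graduated gauge plate out of its wooden holder and hang it on the orange hook of the blue stand with its white, graduated face pointing outward, away from the blue board. Press it down gently, feeling for the bottom, until it sits fully home on the hook and the brass spring keeper has sprung out into the gauge's upper window. Then give it one firm press home, about 10 to 20 N and never over 30 N, before you let go of it, and leave the other things on the bench where they are.

Things in the scene. Friction and masses are not known exactly. Their poses are not given: they have to be found in the camera images.
- gauge: Loose flat aluminium plate, 8 mm thick, yellow grip on top, 0.10 to 0.20 kg. Origin: middle of its bottom edge; z up the plate, y along its width, x normal to it: the +x side is the marked face (white, black graduations, red dot), the -x side bare metal. Blade 80 mm wide from z = 0 to 110 mm. At the start it stands upright in the holder, turned to any side.
- handle (a point): Point to grasp on the gauge's yellow grip, 171 mm above the gauge's origin. The grip is 44 mm wide (y), 12 mm thick (x), from z = 148 to 192 mm; pinch it from above across its 12 mm. Under it a black finger guard, 44 mm wide, 24 mm thick (x), z = 136 to 148 mm: fingertips standing on it can push the gauge down without slipping. Below, z = 110 to 136 mm, the neck is 8 mm thick.
- slot_top (a point): Middle of the upper edge of the gauge's hanging slot, (0, 0, 85) mm in its frame; this edge rests on the hook. The slot goes through the plate, 18 mm wide (y), z = 39 to 85 mm. Above it an 8 mm tall bridge, then the keeper window, also through, 18 mm wide, z = 93 to 110 mm.
- mark (a point): Centre of the red dot on the gauge's marked face, at (4, 19, 80) mm in the gauge's frame.
- holder: Fixed wooden block 60 x 104 x 33 mm (x, y, z), origin mid underside on the table, with a slot open at the top, 11 mm wide (x), 86 mm long (y), its floor 8 mm above the table (25 mm deep). The gauge stands in it, its own axes along the holder's.
- stand: Fixed stand with a blue board; origin on the table below the middle of the board's front face; z up, +x outward: the way the hook points and the marked face must point. Board 60 mm wide, 194 mm tall, from x = -16 to 0 mm. Foot 120 x 120 x 12 mm, x = -80 to 40 mm. Hung fully home, the gauge's axes lie along the stand's, its origin 85 mm below the hook's seat, x = 4 to 7 mm, y = 0 +- 4 mm.
- hook_nominal (a point): Point on the board's front face, 160 mm above the table: the NOMINAL seat height. The orange hook is clamped up to 10 mm higher or lower, anew each time, and that is not measured: find it by feel or by eye. Hook 10 mm wide (y): bar 8 mm thick, x = 0 to 17 mm, its upper side is the seat; upturned lip at its end, x = 11 to 17 mm, rising 10 mm above the seat. Trough 11 mm wide.
- keeper (a joint): Push-back of the brass spring keeper into the board (m): 0 = sprung out, 0.0065 = stop. A wedge 8 mm wide jutting 5.5 mm from the board; nose 12 mm above the seat, sloping to the board 9.5 mm above and 3.2 mm below. 3 N starts it, 6 N makes it flush. Rubbing on the gauge's back it holds the gauge up, so push down; gauge home: it springs into the window, reads about 0.
- screwdriver: Bystander: screwdriver with a red handle, lying near the robot; origin under its middle. Leave alone.
- mould: Bystander: open wooden mould frame 100 x 130 x 22 mm; origin mid underside. Leave alone.
- cup: Bystander: white cup, 76 mm wide, 100 mm tall; origin mid underside. Leave alone.
- offcut: Bystander: wood offcut 50 x 110 x 18 mm between holder and stand; origin mid underside. Leave alone.
- template: Bystander: flat red plate 120 x 120 x 5 mm with a round hole; origin mid underside. Leave alone.
- glue: Bystander: white glue bottle, 52 mm wide, 120 mm tall; origin mid underside. Leave alone.
- eraser: Bystander: blue board eraser 50 x 130 x 28 mm; origin mid underside. Leave alone.

How it is judged:
On the way, in this order (a step that is already met when the one before it is completed fails the run):
1. the gauge has been lifted clear of the holder (height (world z) of gauge above 0.045 m), for 0.1 s.
2. the gauge, keeper sprung out into its window, is pressed home on the hook with more than 8 N (contact force between gauge and stand above 8 N and value of joint keeper below 0.0015 m and x of gauge in the frame of stand between 0.002 and 0.009 m and y of mark in the frame of stand above 0.01 m and z of gauge in the frame of stand below 0.087 m), for 0.1 s.
At the end, for the whole second after the job is handed in: Gauge at rest and released in the hook's trough: origin 2 to 9 mm before the board, within 6 mm of its middle, 63 to 87 mm above the table; upright within 0.12 rad, turned with the stand within 0.15 rad, red dot on the stand's +y side, bearing on the stand, keeper under 1.5 mm (x of gauge in the frame of stand between 0.002 and 0.009 m and y of gauge in the frame of stand between -0.006 and 0.006 m and z of gauge in the frame of stand between 0.063 and 0.087 m and y of mark in the frame of stand above 0.01 m and angle between the y axis of gauge and the y axis of stand, either way round below 0.15 rad and angle between gauge's own z axis and vertical below 0.12 rad and value of joint keeper below 0.0015 m and contact force between gauge and stand above 0.3 N and linear speed of gauge below 0.02 m/s and angular speed of gauge below 0.2 rad/s); the robot touches nothing.
It fails at once if the gauge is pressed against the stand or hook with more than 30 N (contact force between gauge and stand above 30 N).
It fails at once if the robot itself pushes on the stand, hook or keeper with more than 15 N (contact force between any of the fingers, the arm and stand above 15 N).
It fails at once if another thing on the bench is moved more than 30 mm (distance of any of screwdriver, mould, cup, offcut, template, glue, eraser from where it was at the start of the episode above 0.03 m).
It also fails if it takes over 48 s, if anything falls off the work surface, if the arm or the gripper's body presses on something with over 40 N, if the wrist force passes 120 N, or if a joint passes its speed limit or range.

## Working session

There is one attempt and no reset: what is moved stays moved. The work goes in short steps, Python scripts to look and compute and a tool call to move; the robot and the scene stay as the last step left them, time stands still between calls to the robot, and variables do not carry over. Pictures are saved under pics/ and viewed, at most 10 in all, crops included, and the job is handed in when it is done.

Besides the shell and the picture viewer there is one more tool, called as name(argument=value, ...) on one line, values as JSON. servo_tool: Moves the arm, as the interface text tells. Its arguments: {"type":"object","properties":{"motion":{"type":"array","items":{"type":"number","minimum":-1,"maximum":1}}},"required":["motion"]}

```bash
mkdir -p pics; cat > h.py <<'E'
import numpy as np, cv2
from plant import manip, eyes, job_done, models
from scipy.spatial.transform import Rotation as R
def tool():
    s=manip.state(); T=np.eye(4); q=s["tool_rot"]; T[:3,:3]=R.from_quat([q[1],q[2],q[3],q[0]]).as_matrix(); T[:3,3]=s["tool_pos"]; return T,s
def grab(n):
    T,s=tool(); im,d=eyes.grab_frame(n); p=eyes.camera_params(n)
    M=np.array(p["pose"]) if "pose" in p else T@np.array(p["T_tool_cam"])
    return im,d,p,M
def cloud(d,p,M):
    h,w=d.shape; f=h/2/np.tan(np.radians(p["fov_y"])/2)
    K=np.array([[f,0,p["cx"]],[0,f,p["cy"]],[0,0,1]])
    v,u=np.mgrid[:h,:w]; n=cv2.undistortPoints(np.stack([u,v],-1).reshape(-1,1,2).astype(np.float64),K,np.array(p["D"],float)).reshape(h,w,2)
    P=np.stack([n[...,0]*d,-n[...,1]*d,-d],-1)
    W=P@M[:3,:3].T+M[:3,3]; W[d<=0]=np.nan; return W
def save(im,name): cv2.imwrite("pics/"+name,im[...,::-1])
E
python3 - <<'E'
from h import *
print(manip.state(), manip.grasp_offset)
for n in("scene","top"):
    im,d,p,M=grab(n); save(im,n+"0.png"); W=cloud(d,p,M); np.save(n+"W.npy",W)
    print(n,p["D"],M[:3,3].round(3))
    for l in("gauge","handle","mark","holder","stand","keeper","offcut","cup","glue"):
        for r in models.regions_of(n,l)[:2]:
            w=W[r["mask"]]; w=w[~np.isnan(w[:,0])]
            print(l,round(r["p"],2),np.round(r["pixel"]),r["mask"].sum(),np.median(w,0).round(3) if len(w) else None, np.percentile(w,[2,98],axis=0).round(3).tolist() if len(w) else None)
E
```

```text
{'time': 0.0, 'joint_pos': array([ 1.12198924e+00,  5.33689070e-02,  1.61431218e+00,  1.85387109e-05,
        1.47603489e+00, -1.18985709e-01]), 'joint_vel': array([-0.00089053, -0.00111018,  0.00086403, -0.00032502,  0.00160501,
       -0.00018221]), 'joint_efforts': array([-1.66911414e-03, -3.93698430e+01, -3.70160973e+01, -3.61849980e-04,
        7.31302847e-03,  1.29316536e-06]), 'tool_pos': array([0.20212783, 0.59073657, 0.23004471]), 'tool_rot': array([-3.06227741e-04,  1.64165014e-01,  9.86432320e-01, -1.01658287e-03]), 'contact_force': array([0.68992806, 0.1341927 , 0.62836183]), 'ft_torque': array([-0.02168473,  0.04519444, -0.04857517]), 'grasp_force': 0.0, 'gripper_width': 0.9987747970301227} 0.0187
scene [-0.07699025  0.          0.          0.          0.        ] [1.253 0.071 0.647]
gauge 0.63 [176. 216.] 1451 [ 0.511 -0.223  0.109] [[0.469, -0.242, 0.032], [0.541, -0.207, 0.199]]
gauge 0.49 [268. 327.] 3242 [0.71  0.003 0.008] [[0.66, -0.058, 0.004], [0.762, 0.065, 0.023]]
handle 0.93 [173. 216.] 1478 [ 0.511 -0.223  0.108] [[0.469, -0.242, 0.031], [0.541, -0.207, 0.19
[... 1217 characters left out ...]
 0.027], [0.535, -0.21, 0.204]]
holder 0.59 [353. 227.] 455 [ 0.49  -0.215  0.033] [[0.451, -0.244, 0.015], [0.555, -0.187, 0.04]]
stand 0.69 [215. 227.] 1733 [0.476 0.182 0.014] [[0.416, 0.125, 0.005], [0.541, 0.252, 0.197]]
offcut 0.74 [275. 185.] 704 [0.598 0.014 0.019] [[0.574, -0.04, 0.004], [0.623, 0.067, 0.026]]
offcut 0.35 [366. 220.] 303 [ 0.497 -0.222  0.155] [[0.465, -0.243, 0.023], [0.534, -0.21, 0.204]]
cup 0.89 [180. 160.] 695 [0.661 0.298 0.054] [[0.62, 0.254, 0.002], [0.689, 0.324, 0.104]]
glue 0.91 [161. 278.] 314 [0.329 0.307 0.085] [[0.307, 0.292, 0.027], [0.35, 0.334, 0.125]]
glue 0.72 [363. 218.] 361 [ 0.497 -0.223  0.13 ] [[0.463, -0.261, 0.019], [0.539, -0.209, 0.204]]
```

```bash
python3 - <<'E'
from h import *
a=cv2.imread("pics/scene0.png")
c=cv2.resize(a[110:330,120:480],None,fx=2.2,fy=2.2,interpolation=cv2.INTER_CUBIC); cv2.imwrite("pics/scene_c.png",c)
# gauge grip, blade, board fits
for n in("scene","top"):
    W=np.load(n+"W.npy"); P=W.reshape(-1,3)
    def sel(lo,hi): return P[np.all((P>lo)&(P<hi),1)]
    for nm,lo,hi in (("grip",(.44,-.27,.155),(.57,-.18,.21)),("blade",(.44,-.27,.045),(.57,-.18,.125)),("holdertop",(.42,-.30,.03),(.6,-.13,.037)),("boardtop",(.4,.1,.185),(.6,.3,.2)),("board",(.4,.1,.03),(.6,.3,.2)),("foot",(.35,.08,.008),(.65,.35,.016))):
        s=sel(lo,hi)
        if len(s)<5: print(n,nm,len(s)); continue
        (cx,cy),(w,h),ang=cv2.minAreaRect((s[:,:2]*1000).astype(np.float32))
        print(n,nm,len(s),"c",round(cx),round(cy),"size",round(w),round(h),"ang",round(ang,1),"zmax",s[:,2].max().round(3))
E
```

```text
scene grip 396 c 504 -225 size 23 47 ang 72.4 zmax 0.201
scene blade 749 c 504 -224 size 12 84 ang 67.1 zmax 0.125
scene holdertop 485 c 504 -224 size 62 104 ang 66.9 zmax 0.037
scene boardtop 215 c 492 194 size 20 61 ang 20.4 zmax 0.195
scene board 1895 c 492 189 size 69 48 ang 79.0 zmax 0.195
scene foot 1194 c 476 207 size 191 307 ang 76.1 zmax 0.016
top grip 156 c 502 -227 size 24 44 ang 67.0 zmax 0.207
top blade 91 c 502 -227 size 10 80 ang 68.9 zmax 0.124
top holdertop 347 c 502 -227 size 60 104 ang 68.1 zmax 0.037
top boardtop 158 c 490 192 size 17 60 ang 20.7 zmax 0.2
top board 426 c 484 190 size 63 60 ang 21.0 zmax 0.2
top foot 1201 c 501 215 size 299 267 ang 0.5 zmax 0.016
```

View pics/scene_c.png

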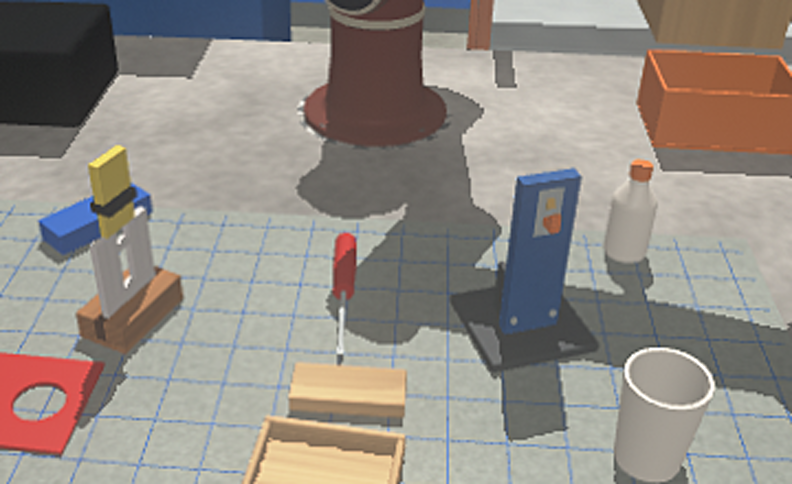

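View pics/top0.png

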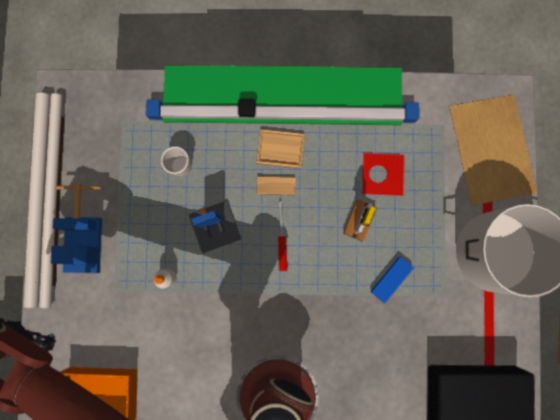

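The top and scene views agree: the board's normal points about 20.5°, with the orange hook on its far side at crop (552,222). The gauge plane's normal is either 68° or 248°. I still have to find which side carries the marks.

```bash
python3 - <<'E'
from h import *
p=eyes.camera_params("wrist"); print({k:np.round(v,3).tolist() for k,v in p.items()})
a=cv2.imread("pics/scene0.png")
c1=cv2.resize(a[170:270,140:220],None,fx=5,fy=5,interpolation=cv2.INTER_CUBIC)
c2=cv2.resize(a[180:280,325:385],None,fx=5,fy=5,interpolation=cv2.INTER_CUBIC)
cv2.imwrite("pics/zoom.png",np.hstack([c1,c2]))
# board front face plane & foot from scene: blue pixels
W=np.load("sceneW.npy"); im=a[...,::-1].astype(int)
b=(im[...,2]>im[...,0]+40)&(W[...,2]>.03)&(W[...,2]<.185)&(abs(W[...,0]-.5)<.1)&(abs(W[...,1]-.2)<.1)
P=W[b]; (cx,cy),(w,h),ang=cv2.minAreaRect((P[:,:2]*1000).astype(np.float32)); print("blue",len(P),cx,cy,w,h,ang)
n=np.array([np.cos(np.radians(20.5)),np.sin(np.radians(20.5))]); t=np.array([-n[1],n[0]])
print("normal pct",np.percentile(P[:,:2]@n,[2,25,50,75,98]).round(4),"lat",np.percentile(P[:,:2]@t,[1,99]).round(4))
o=(im[...,0]>im[...,2]+60)&(im[...,0]>im[...,1]+25)&(W[...,2]>.12)&(W[...,2]<.19)&(abs(W[...,0]-.5)<.06)&(abs(W[...,1]-.2)<.06)
Q=W[o]; print("orange",len(Q),np.percentile(Q@np.r_[n,0],[5,50,95]).round(4),np.percentile(Q@np.r_[t,0],[5,50,95]).round(4),np.percentile(Q[:,2],[3,50,97]).round(4))
E
```

```text
{'fov_y': 63.865, 'cx': 277.13, 'cy': 208.553, 'D': [-0.052, 0.0, 0.0, 0.0, 0.0], 'T_tool_cam': [[-0.0, 0.96, 0.28, 0.07], [1.0, 0.0, 0.0, -0.001], [0.0, 0.28, -0.96, -0.143], [0.0, 0.0, 0.0, 1.0]]}
blue 850 498.677001953125 195.10169982910156 17.142478942871094 60.75941467285156 8.486845970153809
normal pct [0.5337 0.5352 0.536  0.5368 0.5385] lat [-0.0199  0.0377]
orange 61 [0.537  0.5509 0.5546] [0.0046 0.0084 0.0136] [0.1473 0.1553 0.172 ]
```

View pics/zoom.png

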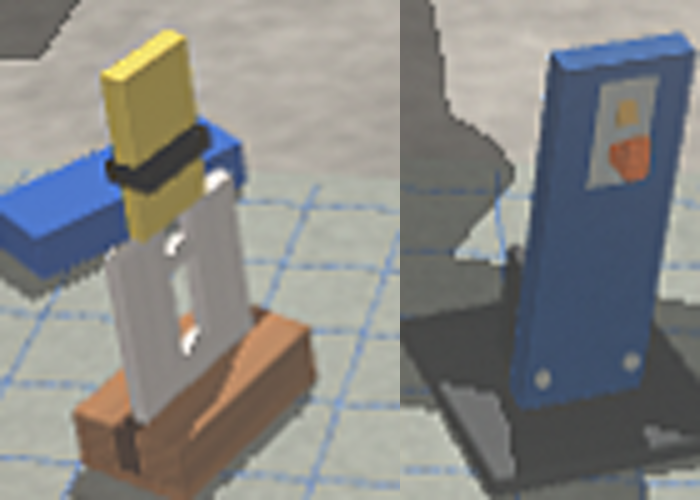

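The 68° side is bare metal: there is no dot and no graduations around zoom (180,290). So the marked face points to 248°. I'll raise the arm and swing it past the stand, so the wrist camera can look at the hook on the way.

servo_tool(motion=[1,-0.98,-0.45,-0.58,1,1,-0.98,-0.45,-0.58,1,1,-0.98,-0.45,-0.58,1,1,-0.98,-0.45,-0.58,1,1,-0.98,-0.45,-0.58,1])

```text
time: 1.62
tool_pos: [0.2965, 0.5019, 0.3011]
tool_rot: [-0.0, 0.529, 0.848, 0.0]
contact_force: [-1.4, -0.2, 0.4]
gripper_width: 1.002
grasp_force: 0.0
```

servo_tool(motion=[1,-0.89,0.49,0,1,1,-0.89,0.49,0,1,1,-0.89,0.49,0,1,1,-0.89,0.49,0,1,1,-0.89,0.49,0,1])

```text
time: 2.25
tool_pos: [0.3958, 0.4321, 0.3004]
tool_rot: [0.0, 0.813, 0.582, -0.0]
contact_force: [0.4, -0.1, 0.7]
gripper_width: 0.998
grasp_force: 0.0
```

servo_tool(motion=[1,-0.44,1,0,1,1,-0.44,1,0,1,1,-0.44,1,0,1,1,-0.44,1,0,1,1,-0.44,1,0,1])

```text
time: 2.88
tool_pos: [0.4923, 0.3434, 0.3006]
tool_rot: [0.0, 0.974, 0.227, -0.0]
contact_force: [-1.3, 0.1, 0.7]
gripper_width: 1.0
grasp_force: 0.0
```

servo_tool(motion=[1,0.27,1,0.17,0.12,1,0.27,1,0.17,0.12,1,0.27,1,0.17,0.12,1,0.27,1,0.17,0.12])

```text
time: 3.38
tool_pos: [0.5739, 0.2503, 0.2804]
tool_rot: [-0.0, 0.984, 0.181, -0.0]
contact_force: [-0.3, 0.1, -0.2]
gripper_width: 1.003
grasp_force: 0.0
```

```bash
python3 - <<'E'
from h import *
im,d,p,M=grab("wrist"); save(im,"w1.png"); W=cloud(d,p,M); np.save("w1W.npy",W); print(tool()[0].round(3))
c=im[100:400,130:430]; cv2.imwrite("pics/w1c.png",cv2.resize(c,None,fx=2,fy=2)[...,::-1])
n=np.array([np.cos(np.radians(20.5)),np.sin(np.radians(20.5))]); t=np.array([-n[1],n[0]])
i=im.astype(int)
N=W[...,:2]@n;T=W[...,:2]@t;Z=W[...,2]
b=(i[...,2]>i[...,0]+40)&(Z>.02)&(Z<.19)&(abs(N-.536)<.04)&(abs(T-.01)<.05)
P=W[b]
if len(P):
    A=np.c_[P[:,:2]@t,P[:,2],np.ones(len(P))]; c=np.linalg.lstsq(A,P[:,:2]@n,rcond=None)[0]; print("board",len(P),c.round(4),np.degrees(np.arctan(-c[0])),"lat",np.percentile(P[:,:2]@t,[1,99]).round(4),"nmed",np.median(P[:,:2]@n))
tb=(abs(Z-.194)<.005)&(abs(N-.53)<.04)&(abs(T-.01)<.05)
if tb.sum()>20: print("top",tb.sum(),np.median(Z[tb]),cv2.minAreaRect((W[tb][:,:2]*1000).astype(np.float32)))
o=(i[...,0]>i[...,2]+60)&(i[...,0]>i[...,1]+25)&(Z>.12)&(Z<.19)&(abs(N-.545)<.03)&(abs(T-.01)<.03)
print("orange",o.sum())
for a in np.unique((N[o]*1000).round(0)):
    s=o&((N*1000).round(0)==a); print(a,s.sum(),np.median(T[s]).round(4),np.percentile(Z[s],[5,50,95]).round(4))
print("T",np.percentile(T[o],[3,97]))
E
```

```text
[[ 0.934  0.356  0.     0.574]
 [ 0.356 -0.934  0.     0.251]
 [ 0.    -0.    -1.     0.281]
 [ 0.     0.     0.     1.   ]]
board 3500 [-9.700e-03 -4.000e-04  5.356e-01] 0.5584292350619798 lat [-0.0214  0.0367] nmed 0.5354583142102769
top 1559 0.19428437760505654 ((492.2857360839844, 191.68890380859375), (17.286865234375, 59.27076721191406), 20.511035919189453)
orange 324
535.0 6 0.0108 [0.1469 0.1535 0.1642]
536.0 22 0.0079 [0.1533 0.1607 0.1742]
537.0 31 0.0071 [0.1537 0.1714 0.1745]
538.0 26 0.0083 [0.1531 0.167  0.1716]
539.0 29 0.007 [0.1537 0.1674 0.1715]
540.0 22 0.0076 [0.1534 0.1608 0.1688]
541.0 16 0.0086 [0.1525 0.1548 0.1684]
542.0 2 0.0091 [0.1516 0.1534 0.1552]
543.0 1 0.0121 [0.1517 0.1517 0.1517]
544.0 1 0.0121 [0.1513 0.1513 0.1513]
545.0 1 0.0121 [0.1506 0.1506 0.1506]
546.0 1 0.0122 [0.1511 0.1511 0.1511]
547.0 6 0.0099 [0.1535 0.1634 0.164 ]
548.0 9 0.0079 [0.1559 0.1647 0.1654]
549.0 13 0.0087 [0.1582 0.1645 0.1647]
550.0 13 0.0078 [0.1581 0.1642 0.1654]
551.0 21 0.0071 [0.1525 0.1639 0.1649]
552.0 74 0.0078 [0.147  0.1568 0.1642]
553.0 30 0.008 [0.1481 0.1548 0.1627]
T [0.00340376 0.01214762]
```

View pics/w1c.png

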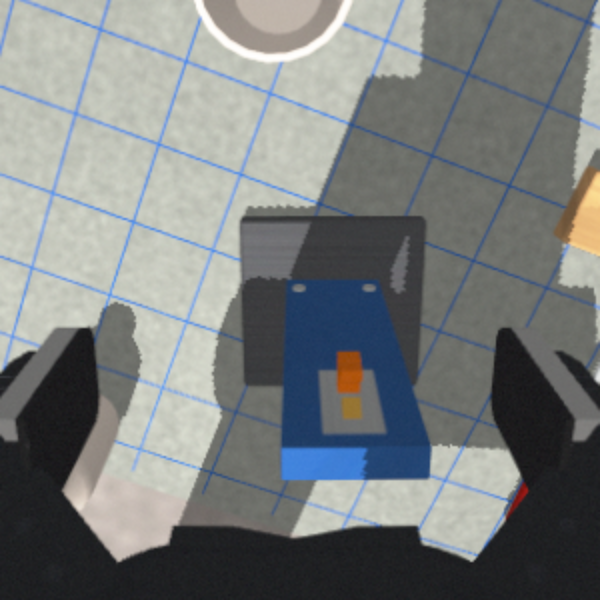

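The hook is seen from above at crop (348,370), with its lip top at z ≈ 0.1645, so the seat is at about 0.1545. The board front origin is about (0.499, 0.195), yaw 20.5–21°. Next I'll go over to the gauge's far side to check the face.

servo_tool(motion=[1,-0.3,1,-0.5,0.95,1,-0.3,1,-0.5,0.95,1,-0.3,1,-0.5,0.95,1,-0.3,1,-0.5,0.95,1,-0.3,1,-0.5,0.95])

```text
time: 4.05
tool_pos: [0.5826, 0.126, 0.3413]
tool_rot: [-0.0, 0.982, -0.189, 0.001]
contact_force: [-0.6, 0.4, 0.9]
gripper_width: 0.999
grasp_force: 0.0
```

servo_tool(motion=[1,0.17,1,0,0,1,0.17,1,0,0])

```text
time: 4.3
tool_pos: [0.5563, 0.0064, 0.3405]
tool_rot: [0.0, 0.982, -0.187, 0.0]
contact_force: [1.0, 0.0, -0.1]
gripper_width: 0.999
grasp_force: 0.0
```

servo_tool(motion=[1,0.17,1,0,0,1,0.17,1,0,0])

```text
time: 4.55
tool_pos: [0.5302, -0.1134, 0.3407]
tool_rot: [0.0, 0.982, -0.188, 0.0]
contact_force: [0.5, 0.2, -0.1]
gripper_width: 1.0
grasp_force: 0.0
```

servo_tool(motion=[1,0.17,1,0,0,1,0.17,1,0,0])

```text
time: 4.8
tool_pos: [0.5043, -0.2325, 0.3408]
tool_rot: [0.0, 0.982, -0.188, 0.0]
contact_force: [-0.1, 0.8, -0.2]
gripper_width: 0.999
grasp_force: 0.0
```

servo_tool(motion=[1,0.17,1,0,0,1,0.17,1,0,0,1,0.17,1,0,0])

```text
time: 5.18
tool_pos: [0.4777, -0.3528, 0.3398]
tool_rot: [-0.0, 0.982, -0.191, -0.001]
contact_force: [-0.3, 0.6, -0.3]
gripper_width: 0.998
grasp_force: 0.0
```

```bash
python3 - <<'E'
from h import *
im,d,p,M=grab("wrist"); save(im,"w2.png"); W=cloud(d,p,M); print(tool()[0].round(3))
P=W.reshape(-1,3)
for nm,lo,hi in (("grip",(.44,-.29,.165),(.57,-.17,.205)),("griptop",(.44,-.29,.192),(.57,-.17,.206)),("blade",(.44,-.27,.05),(.57,-.18,.115)),("holdertop",(.42,-.31,.03),(.6,-.13,.037))):
    s=P[np.all((P>lo)&(P<hi),1)]
    if len(s)>5: print(nm,len(s),[np.round(v,1) for v in cv2.minAreaRect((s[:,:2]*1000).astype(np.float32))],"zmed",np.median(s[:,2]).round(4))
E
```

```text
[[ 0.928 -0.374 -0.     0.478]
 [-0.374 -0.928  0.001 -0.351]
 [-0.001 -0.001 -1.     0.34 ]
 [ 0.     0.     0.     1.   ]]
grip 1324 [array([ 504.3, -229.1]), array([13.3, 43.9]), np.float64(67.8)] zmed 0.1971
griptop 788 [array([ 504.4, -228.7]), array([12.7, 43.7]), np.float64(68.3)] zmed 0.2001
blade 1005 [array([ 504.2, -228.9]), array([ 9.7, 80.7]), np.float64(69.0)] zmed 0.0889
holdertop 1803 [array([ 504.3, -228.8]), array([ 59.9, 104. ]), np.float64(68.7)] zmed 0.0334
```

View pics/w2.png

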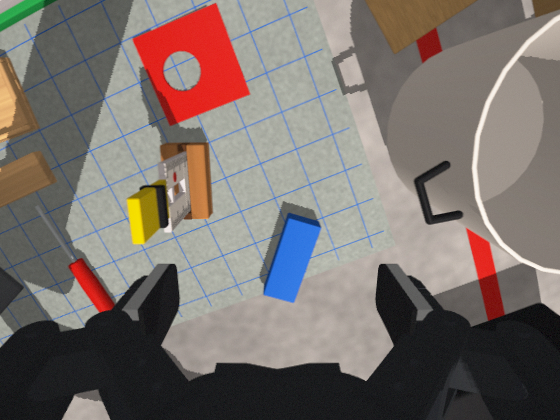

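The white graduated face with the red dot at (175,177) is on the 248° side, as expected. The gauge is at (0.504, -0.229), yaw 68.5°. I'll move over it and re-measure.

servo_tool(motion=[1,-0.18,-1,0,-0.013,1,-0.18,-1,0,-0.013,1,-0.18,-1,0.85,-0.013,1,-0.18,-1,0.85,-0.013,1,-0.18,-1,0.85,-0.013])

```text
time: 5.85
tool_pos: [0.5021, -0.2279, 0.2346]
tool_rot: [-0.002, 0.983, -0.184, -0.004]
contact_force: [0.4, -0.9, 0.2]
gripper_width: 1.001
grasp_force: 0.0
```

```bash
cat > g.py <<'E'
from h import *
im,d,p,M=grab("wrist"); W=cloud(d,p,M); T,s=tool(); print(T.round(4)); L=(W-T[:3,3])@T[:3,:3]
P=W.reshape(-1,3);Q=L.reshape(-1,3)
for nm,lo,hi in (("griptop",(.44,-.29,.192),(.57,-.17,.206)),("blade",(.44,-.29,.05),(.57,-.17,.115)),("holdertop",(.42,-.31,.03),(.6,-.13,.037))):
    k=np.all((P>lo)&(P<hi),1)
    if k.sum()>5: print(nm,k.sum(),[np.round(v,1) for v in cv2.minAreaRect((P[k][:,:2]*1000).astype(np.float32))],"tool xy",[np.round(v,1) for v in cv2.minAreaRect((Q[k][:,:2]*1000).astype(np.float32))],"z",np.median(P[k][:,2]).round(4))
save(im,"w3.png")
E
python3 g.py
```

```text
[[ 9.321e-01 -3.623e-01 -1.800e-03  5.034e-01]
 [-3.623e-01 -9.321e-01  1.500e-03 -2.293e-01]
 [-2.200e-03 -7.000e-04 -1.000e+00  2.378e-01]
 [ 0.000e+00  0.000e+00  0.000e+00  1.000e+00]]
griptop 1588 [array([ 504.2, -228.4]), array([11.9, 44.5]), np.float64(68.3)] tool xy [array([ 0.4, -1.2]), array([44.5, 11.9]), np.float64(0.4)] z 0.2003
blade 81 [array([ 528.7, -242.6]), array([ 7.7, 27.7]), np.float64(86.9)] tool xy [array([28.8,  3.3]), array([ 7.7, 27.7]), np.float64(71.9)] z 0.0878
holdertop 3613 [array([ 504.2, -228.5]), array([ 60. , 104.1]), np.float64(68.3)] tool xy [array([ 0.9, -1. ]), array([104.1,  60. ]), np.float64(0.5)] z 0.0334
```

servo_tool(motion=[1,0.005,-0.009,0.3,0.01,1,0.005,-0.009,0.64,0.01,1,0.005,-0.009,0.64,0.01,-1,0.005,-0.009,0.64,0.01,-1,0.005,-0.009,0.64,0.01])

```text
time: 6.52
tool_pos: [0.5061, -0.2315, 0.1651]
tool_rot: [0.001, 0.982, -0.19, 0.002]
contact_force: [0.1, -0.3, -0.3]
gripper_width: 0.605
grasp_force: 0.0
```

servo_tool(motion=[-1,0,0,0,0,-1,0,0,0,0,-1,0,0,0,0,-1,0,0,0,0,-1,0,0,0,0])

```text
time: 7.15
tool_pos: [0.5051, -0.2305, 0.1626]
tool_rot: [-0.0, 0.982, -0.19, 0.001]
contact_force: [0.3, 1.5, 4.2]
gripper_width: 0.133
grasp_force: 59.7
```

servo_tool(motion=[-1,0,0,-0.12,0,-1,0,0,-0.3,0,-1,0,0,-0.55,0,-1,0,0,-0.85,0,-1,0,0,-0.85,0])

```text
time: 7.78
tool_pos: [0.5056, -0.2319, 0.2674]
tool_rot: [0.002, 0.982, -0.19, 0.003]
contact_force: [-0.1, 0.0, -1.7]
gripper_width: 0.129
grasp_force: 59.1
```

```bash
cat > gp.py <<'E'
# gauge pose in tool frame from wrist cloud + state
from h import *
import time
im,d,p,M=grab("wrist"); W=cloud(d,p,M); T,s=tool(); L=((W-T[:3,3])@T[:3,:3])*1000
print("pos",T[:3,3].round(4),"psi",np.degrees(np.arctan2(T[1,1],T[0,1])).round(2),"F",s["contact_force"].round(1),"w",round(s["gripper_width"],3),s["grasp_force"],"t",s["time"])
i=im.astype(int); yel=(i[...,0]>i[...,2]+60)&(i[...,1]>i[...,2]+50)&(abs(L[...,1])<40)&(L[...,2]<40)&(abs(L[...,0])<40)
print("yellow tool-z pct",np.percentile(L[yel][:,2],[1,10,50,90]) if yel.sum() else 0, [np.round(v,1) for v in cv2.minAreaRect(L[yel][:,:2].astype(np.float32))])
bl=(abs(L[...,1])<40)&(L[...,0]>-45)&(L[...,0]<55)&(L[...,2]>50)&(L[...,2]<165)
B=L[bl]
if len(B)>10:
    print("blade",len(B),[np.round(v,1) for v in cv2.minAreaRect(B[:,:2].astype(np.float32))],"zmax",np.percentile(B[:,2],[2,99]))
save(im,"wg%d.png"%int(s["time"]*100))
E
python3 gp.py
```

```text
pos [ 0.5047 -0.2312  0.2648] psi -111.92 F [ 0.6  0.4 -1.8] w 0.126 59.05941903591156 t 7.825
yellow tool-z pct [-41.75173345 -41.01223232 -40.04135373 -10.29385899] [array([-0.1,  0.3]), array([44.4, 13.2]), np.float64(0.5)]
blade 245 [array([39.6,  1.2]), array([1.5, 8.9]), np.float64(7.5)] zmax [ 50.99808872 149.62941065]
```

The gauge is held and clear of the holder, with about 1.7 N of weight on the wrist. Now I'll swing it to the front of the stand while turning it.

servo_tool(motion=[-1,0.11,-0.94,0,-0.98,-1,0.11,-0.94,0,-0.98,-1,0.11,-0.94,0,-0.98,-1,0.11,-0.94,0,-0.98,-1,0.11,-0.94,0,-0.98])

```text
time: 8.45
tool_pos: [0.5578, -0.1305, 0.261]
tool_rot: [-0.001, 0.981, 0.192, -0.002]
contact_force: [-0.5, 0.6, -1.7]
gripper_width: 0.134
grasp_force: 59.7
```

servo_tool(motion=[-1,0.7,-0.61,0,-0.98,-1,0.7,-0.61,0,-0.98,-1,0.7,-0.61,0,-0.98,-1,0.7,-0.61,0,-0.98,-1,0.7,-0.61,0,-0.98])

```text
time: 9.07
tool_pos: [0.6084, -0.0314, 0.2622]
tool_rot: [-0.001, 0.838, 0.545, -0.001]
contact_force: [-0.8, 1.1, -1.6]
gripper_width: 0.133
grasp_force: 59.8
```

servo_tool(motion=[-1,0.84,-0.37,0,-0.98,-1,0.84,-0.37,0,-0.98,-1,0.84,-0.37,0,-0.98,-1,0.84,-0.37,0,-0.98,-1,0.84,-0.37,0,-0.98])

```text
time: 9.7
tool_pos: [0.6085, 0.0785, 0.263]
tool_rot: [-0.0, 0.573, 0.82, -0.0]
contact_force: [0.2, 0.4, -1.5]
gripper_width: 0.132
grasp_force: 59.8
```

```bash
python3 gp.py
```

```text
pos [0.6086 0.0784 0.2631] psi 20.13 F [ 0.3 -0.2 -2.1] w 0.128 59.810274839401245 t 9.75
yellow tool-z pct [-38.98346795 -38.31821938 -37.32310532  -8.07158343] [array([-2.3,  0.3]), array([42., 31.]), np.float64(31.7)]
blade 244 [array([35.6,  0.7]), array([1.6, 8.8]), np.float64(8.2)] zmax [ 52.0777435  151.98818071]
```

servo_tool(motion=[-1,0.5,0,0.07,-0.013,-1,1,0,0.07,-0.013,-1,1,0,0.07,-0.013])

```text
time: 10.12
tool_pos: [0.5656, 0.1941, 0.255]
tool_rot: [-0.001, 0.566, 0.824, 0.0]
contact_force: [0.2, -0.6, -2.4]
gripper_width: 0.132
grasp_force: 59.8
```

servo_tool(motion=[-1,0.23,-0.19,0,0,-1,0.23,-0.19,0,0,-1,0.23,-0.19,0,0,-1,0.23,-0.19,0,0])

```text
time: 10.62
tool_pos: [0.5366, 0.2079, 0.2553]
tool_rot: [0.0, 0.568, 0.823, -0.0]
contact_force: [0.2, 0.0, -1.8]
gripper_width: 0.129
grasp_force: 59.9
```

```bash
python3 gp.py; cat > sc.py <<'E'
from h import *
import sys
im,d,p,M=grab("scene"); W=cloud(d,p,M); save(im,sys.argv[1]+".png")
cv2.imwrite("pics/%s_c.png"%sys.argv[1],cv2.resize(im[150:280,300:430],None,fx=4,fy=4,interpolation=cv2.INTER_CUBIC)[...,::-1])
n=np.array([np.cos(np.radians(20.7)),np.sin(np.radians(20.7))]); t=np.array([-n[1],n[0]])
S=np.stack([(W[...,:2]-[.4989,.1948])@n,(W[...,:2]-[.4989,.1948])@t,W[...,2]],-1)*1000
im_=im.astype(int); g=im_.max(-1)-im_.min(-1)
f=(g<35)&(im_.max(-1)>110)&(abs(S[...,0])<80)&(abs(S[...,1])<60)&(S[...,2]>70)&(S[...,2]<230)&(S[...,0]>-2)
P=S[f]; print("face",len(P),"x med",np.median(P[:,0]).round(1),"y",np.percentile(P[:,1],[2,50,98]).round(1),"z",np.percentile(P[:,2],[2,98]).round(1))
A=np.c_[P[:,1],P[:,2],np.ones(len(P))]
c=np.linalg.lstsq(A,P[:,0],rcond=None)[0]; r=P[:,0]-A@c; k=abs(r)<3; c=np.linalg.lstsq(A[k],P[k,0],rcond=None)[0]
print("plane slopes deg yaw,tilt",np.degrees(c[:2]).round(2))
rd=(im_[...,0]>im_[...,1]+60)&(im_[...,0]>im_[...,2]+60)&(S[...,2]>100)&(S[...,2]<220)&(abs(S[...,1])<50)&(abs(S[...,0])<80)
print("red/orange",rd.sum(),S[rd].round(0).tolist()[:12])
E
python3 sc.py s1
```

```text
pos [0.5365 0.2081 0.2553] psi 20.86 F [ 0.1 -0.1 -1.7] w 0.132 59.85892832279205 t 10.675
yellow tool-z pct [-39.2189958  -38.48681022 -37.51966338  -7.45656792] [array([-3.4, -0.6]), array([44.4, 13.3]), np.float64(0.6)]
blade 2087 [array([ 13.2, -31. ]), array([77.7, 34.4]), np.float64(35.6)] zmax [ 59.68827219 161.09374483]
face 1598 x med 44.8 y [-43.2  -6.3  35.9] z [102.  209.9]
plane slopes deg yaw,tilt [ 0.03 -0.23]
red/orange 17 [[44.0, 18.0, 184.0], [45.0, 19.0, 184.0], [43.0, 14.0, 181.0], [46.0, 15.0, 183.0], [44.0, 18.0, 182.0], [45.0, 20.0, 182.0], [47.0, 12.0, 182.0], [47.0, 14.0, 181.0], [44.0, 18.0, 179.0], [46.0, 19.0, 180.0], [15.0, 7.0, 160.0], [46.0, 13.0, 179.0]]
```

View pics/s1_c.png

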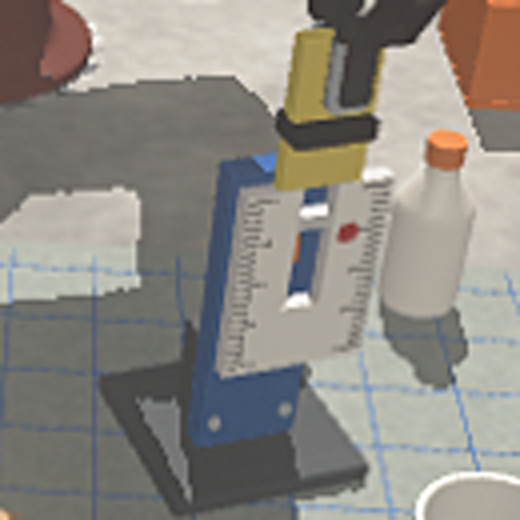

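The marked face points outward and the red dot (crop 347,232) is on the +y side. The gauge sits about 4.5 mm toward the stand's -y, so I'll correct that and then move in over the hook.

servo_tool(motion=[-1,0.037,0,0,0,-1,0.037,-0.08,0,0,-1,0.037,-0.08,0,0,-1,0.037,-0.08,0,0])

```text
time: 11.22
tool_pos: [0.5252, 0.2096, 0.2554]
tool_rot: [0.0, 0.567, 0.824, 0.0]
contact_force: [0.2, 0.5, -1.4]
gripper_width: 0.131
grasp_force: 59.9
```

servo_tool(motion=[-1,0,-0.05,0,0,-1,0,-0.1,0,0,-1,0,-0.15,0,0,-1,0,-0.205,0,0,-1,0,-0.205,0,0])

```text
time: 11.85
tool_pos: [0.502, 0.2006, 0.2554]
tool_rot: [0.0, 0.567, 0.824, 0.0]
contact_force: [-0.0, 0.8, -1.3]
gripper_width: 0.131
grasp_force: 59.9
```

```bash
python3 gp.py; python3 sc.py s2
```

```text
pos [0.5022 0.2007 0.2554] psi 20.97 F [ 0.5  0.2 -1.8] w 0.133 59.85393047332764 t 11.9
yellow tool-z pct [-39.28672695 -38.44165505 -37.40972958  -7.50006257] [array([1.2, 8.9]), array([47.2, 42.8]), np.float64(66.4)]
blade 2050 [array([ 5.2, -4.7]), array([33.2, 61.5]), np.float64(89.0)] zmax [ 59.4272942  154.63356839]
face 1497 x med 10.0 y [-37.7  -0.2  41.6] z [102.2 210. ]
plane slopes deg yaw,tilt [ 0.07 -0.39]
red/orange 42 [[11.0, 19.0, 184.0], [9.0, 22.0, 183.0], [11.0, 24.0, 184.0], [11.0, 17.0, 183.0], [11.0, 19.0, 182.0], [10.0, 22.0, 181.0], [10.0, 24.0, 181.0], [12.0, 17.0, 181.0], [9.0, 21.0, 178.0], [11.0, 22.0, 180.0], [11.0, 25.0, 179.0], [10.0, 18.0, 177.0]]
```

View pics/s2_c.png

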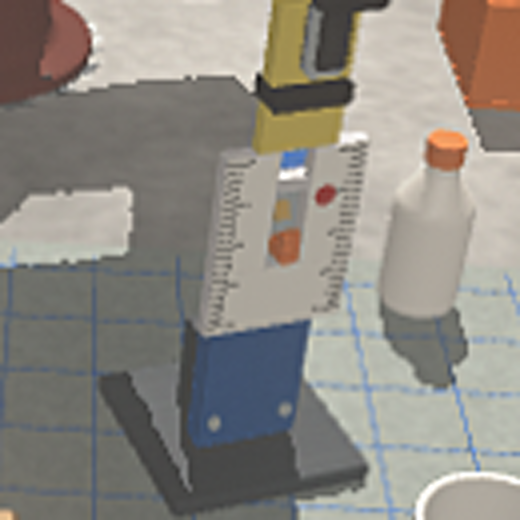

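The hook and keeper show through the slot at crop (285,245) and (282,210), and the gauge is at x ≈ 5.5 mm, y ≈ 1 mm. Now I'll lower it, watching the force.

servo_tool(motion=[-1,0,0,0.035,0,-1,0,0,0.07,0,-1,0,0,0.1,0,-1,0,0,0.13,0,-1,0,0,0.16,0])

```text
time: 12.58
tool_pos: [0.5037, 0.2012, 0.2374]
tool_rot: [0.001, 0.567, 0.824, 0.002]
contact_force: [3.1, 1.0, 2.3]
gripper_width: 0.13
grasp_force: 60.6
```

servo_tool(motion=[-1,0,0,0.015,0,-1,0,0,0.03,0,-1,0,0,0.045,0,-1,0,0,0.055,0])

```text
time: 13.08
tool_pos: [0.5024, 0.2008, 0.2291]
tool_rot: [0.0, 0.567, 0.824, 0.0]
contact_force: [4.6, 2.4, 0.3]
gripper_width: 0.135
grasp_force: 60.1
```

servo_tool(motion=[-1,0,0,0.008,0,-1,0,0,0.016,0,-1,0,0,0.016,0])

```text
time: 13.45
tool_pos: [0.5012, 0.2004, 0.2258]
tool_rot: [-0.001, 0.567, 0.824, -0.001]
contact_force: [3.9, 0.6, -4.9]
gripper_width: 0.134
grasp_force: 59.7
```

servo_tool(motion=[-1,0,0,0.008,0,-1,0,0,0.008,0])

```text
time: 13.7
tool_pos: [0.5017, 0.2006, 0.2256]
tool_rot: [-0.001, 0.567, 0.824, -0.001]
contact_force: [2.8, 1.3, -5.8]
gripper_width: 0.135
grasp_force: 59.6
```

servo_tool(motion=[-1,0,0,0.008,0,-1,0,0,0.008,0])

```text
time: 13.95
tool_pos: [0.5019, 0.2007, 0.2255]
tool_rot: [-0.0, 0.567, 0.824, -0.0]
contact_force: [0.3, 0.6, -3.5]
gripper_width: 0.13
grasp_force: 59.7
```

servo_tool(motion=[-1,0,0,0.008,0,-1,0,0,0.008,0])

```text
time: 14.2
tool_pos: [0.502, 0.2006, 0.2249]
tool_rot: [-0.0, 0.567, 0.824, -0.0]
contact_force: [-0.4, -1.5, -2.8]
gripper_width: 0.131
grasp_force: 60.0
```

servo_tool(motion=[-1,0,0,0.008,0,-1,0,0,0.008,0])

```text
time: 14.45
tool_pos: [0.5022, 0.2007, 0.2237]
tool_rot: [-0.0, 0.567, 0.824, -0.0]
contact_force: [-0.0, -0.3, -2.1]
gripper_width: 0.13
grasp_force: 60.0
```

servo_tool(motion=[-1,0,0,0.008,0,-1,0,0,0.008,0])

```text
time: 14.7
tool_pos: [0.5024, 0.2008, 0.2234]
tool_rot: [0.0, 0.567, 0.824, 0.0]
contact_force: [-1.6, -0.9, 1.8]
gripper_width: 0.134
grasp_force: 60.6
```

```bash
python3 gp.py; python3 sc.py s3
```

```text
pos [0.5024 0.2008 0.2234] psi 20.97 F [-1.5 -0.9  1.4] w 0.133 60.60382962226868 t 14.75
yellow tool-z pct [-39.22760052 -38.48598313 -37.49490811  -7.74047141] [array([-2.1, 16.1]), array([45.7, 43.9]), np.float64(87.3)]
blade 1171 [array([  5.5, -18.1]), array([66.7, 42.2]), np.float64(64.4)] zmax [ 51.5719223  163.43531645]
face 1391 x med 10.3 y [-37.8  -1.6  41.1] z [ 72.5 179.4]
plane slopes deg yaw,tilt [ 0.13 -0.22]
red/orange 38 [[15.0, -3.0, 164.0], [15.0, -0.0, 163.0], [15.0, 2.0, 163.0], [16.0, 3.0, 164.0], [14.0, 7.0, 162.0], [18.0, -2.0, 163.0], [15.0, 2.0, 161.0], [18.0, 3.0, 162.0], [21.0, 3.0, 165.0], [18.0, -2.0, 161.0], [16.0, 2.0, 159.0], [16.0, 4.0, 159.0]]
```

The bottom is felt at TCP z 0.2234, where the force turned upward; the origin is at about 0.070, which matches the seat at 0.1545. Now I'll press in small steps.

servo_tool(motion=[-1,0,0,0.008,0,-1,0,0,0.008,0])

```text
time: 15.05
tool_pos: [0.5026, 0.2008, 0.2234]
tool_rot: [0.0, 0.567, 0.824, 0.0]
contact_force: [-2.5, -1.2, 5.7]
gripper_width: 0.133
grasp_force: 61.3
```

servo_tool(motion=[-1,0,0,0.006,0,-1,0,0,0.006,0])

```text
time: 15.3
tool_pos: [0.5027, 0.2008, 0.2233]
tool_rot: [0.0, 0.567, 0.824, 0.0]
contact_force: [-4.6, -0.9, 8.0]
gripper_width: 0.136
grasp_force: 61.6
```

servo_tool(motion=[-1,0,-0.006,0.008,0,-1,0,-0.006,0.008,0])

```text
time: 15.55
tool_pos: [0.5025, 0.2008, 0.2233]
tool_rot: [0.001, 0.567, 0.824, 0.001]
contact_force: [-3.7, -0.4, 10.9]
gripper_width: 0.133
grasp_force: 62.0
```

servo_tool(motion=[-1,0,0,0.006,0,-1,0,0,0.006,0,-1,0,0,0.006,0])

```text
time: 15.92
tool_pos: [0.5026, 0.2008, 0.2233]
tool_rot: [0.001, 0.567, 0.824, 0.001]
contact_force: [-5.3, -1.8, 11.8]
gripper_width: 0.134
grasp_force: 62.2
```

```bash
python3 gp.py|head -1; python3 sc.py s4; python3 - <<'E'
import cv2
a=cv2.imread("pics/s4.png"); cv2.imwrite("pics/s4z.png",cv2.resize(a[165:245,335:405],None,fx=7,fy=7,interpolation=cv2.INTER_CUBIC))
E
```

```text
pos [0.5026 0.2008 0.2233] psi 20.98 F [-4.  -1.2 12.9] w 0.127 62.194780111312866 t 15.975
face 1394 x med 10.3 y [-38.   -1.   41.5] z [ 72.5 178.9]
plane slopes deg yaw,tilt [ 0.3  -0.24]
red/orange 38 [[13.0, -2.0, 163.0], [14.0, 0.0, 163.0], [14.0, 2.0, 163.0], [16.0, 3.0, 164.0], [17.0, 5.0, 164.0], [17.0, -2.0, 163.0], [18.0, 0.0, 163.0], [15.0, 4.0, 160.0], [17.0, 6.0, 161.0], [19.0, -2.0, 162.0], [18.0, 0.0, 161.0], [17.0, 4.0, 159.0]]
```

View pics/s4z.png

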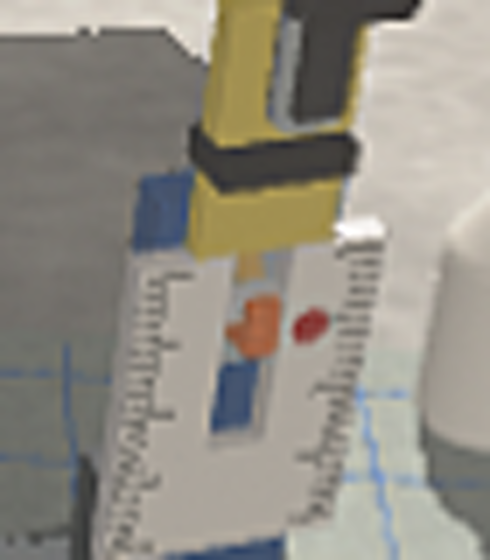

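The keeper shows in the window at (248,265), above the hook lip at (258,325), and the gauge is seated. The press was about 14 N. Now I'll take the load off, open the fingers and retreat straight up.

servo_tool(motion=[-1,0,-0.006,-0.012,0,-1,0,-0.006,-0.022,0,-1,0,-0.006,-0.022,0])

```text
time: 16.4
tool_pos: [0.502, 0.2006, 0.2233]
tool_rot: [0.001, 0.567, 0.824, 0.001]
contact_force: [1.1, 0.3, 6.9]
gripper_width: 0.133
grasp_force: 61.0
```

servo_tool(motion=[0.1,0,0,0,0,0.1,0,0,0,0,0.1,0,0,0,0,0.1,0,0,0,0,0.1,0,0,0,0])

```text
time: 17.02
tool_pos: [0.5009, 0.2002, 0.2219]
tool_rot: [-0.0, 0.567, 0.824, -0.0]
contact_force: [-0.2, -0.7, -0.5]
gripper_width: 0.551
grasp_force: 0.0
```

servo_tool(motion=[0.1,0,0,-0.15,0,0.1,0,0,-0.4,0,0.1,0,0,-0.8,0,0.1,0,0,-0.8,0,0.1,0,0,-0.8,0])

```text
time: 17.65
tool_pos: [0.5011, 0.2003, 0.319]
tool_rot: [0.0, 0.567, 0.824, 0.0]
contact_force: [-0.5, 0.4, 0.1]
gripper_width: 0.549
grasp_force: 0.0
```

```bash
python3 gp.py|head -1; python3 sc.py s5; python3 - <<'E'
import cv2
a=cv2.imread("pics/s5.png"); cv2.imwrite("pics/s5z.png",cv2.resize(a[150:260,325:415],None,fx=5,fy=5,interpolation=cv2.INTER_CUBIC))
E
```

```text
pos [0.5007 0.2002 0.3177] psi 20.97 F [0.5 0.4 0.1] w 0.547 0.0 t 17.7
face 1373 x med 10.1 y [-37.6  -1.2  41.2] z [ 72.6 178.5]
plane slopes deg yaw,tilt [ 0.07 -0.36]
red/orange 37 [[14.0, -2.0, 163.0], [15.0, -0.0, 163.0], [15.0, 2.0, 163.0], [16.0, 3.0, 164.0], [17.0, 5.0, 164.0], [17.0, -2.0, 163.0], [17.0, 1.0, 162.0], [17.0, 3.0, 162.0], [18.0, 5.0, 162.0], [10.0, 24.0, 153.0], [18.0, -2.0, 161.0], [17.0, 4.0, 159.0]]
```

View pics/s5z.png

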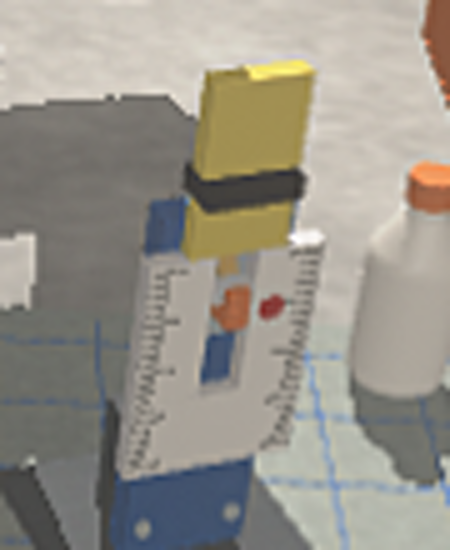

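The gauge hangs upright on the hook at (232,305), with the keeper in the window at (228,265). The gripper is clear of it, so I'm handing in.

```bash
python3 -c "
from plant import job_done
print(job_done())"
```

```text
the job is handed in; nothing more can be done
None
```

The gauge hangs home on the hook with its marked face outward and the keeper showing in its window. It was pressed home with about 14 N, then released; the job is handed in and no verdict came back.

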